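# Set the heater trim with the plastic tuning tool

## Task

Take the yellow plastic tuning tool out of its stand, put its blade into the slotted trimmer on the orange-lidded trim box and turn the trimmer until its red pointer points at the green mark. Then stand the tool back upright in its stand. Do not turn the trimmer on the blue-lidded box.

Things in the scene. Friction and masses are not known exactly. Their poses are not given: they have to be found in the camera images.
- tool_grip (a point): Centre of the yellow plastic tuning tool's square handle (18 x 18 x 58 mm, flats square to tool x and y); tool upright in its stand, z up the tool. Below the handle: collar 36 mm across, 4 mm thick; shank 14 mm across; white flat blade 18 mm wide along x, 4.4 mm thick (16 x 3 mm over the last 4 mm), its end 85 mm below this point. The blade is the same after a half turn.
- stand_mouth (a point): Centre of the hole's mouth in the tool's fixed stand, a grey block 50 x 50 x 60 mm on a dark foot 85 mm across; at the top face, 60 mm above the worktop. Hole 22 x 22 mm, 55 mm deep. The tool hangs in it by its collar, grip point 33 mm above this point, the shank with 4 mm to spare on each side.
- orange_slot (a point): Centre of the slot at the top of the white round trimmer (52 mm across, top 56 mm above the worktop) on the fixed orange-lidded box (110 x 90 mm). Turns with it: x along the slot to the red pointer line at the rim, z up. Slot 32 x 16 mm at the top, narrowing over 8 mm by sloping sides to 26 x 6 mm; floor 15 mm below the top; the blade has 5 degrees of play each way.
- orange_trimmer (a joint): Angle of the orange box's trimmer: 0 with its red pointer at the green mark (green bar on the disc and lid beside it, on the box's robot-facing side with two brass glands), positive anticlockwise of it seen from above. Starts at 0.6 to 1.2 rad, so turn it clockwise. Light friction (0.03 N m); stays where it is left; turns past the mark (stops at -1.45 and 1.45).
- blue_pointer (a point): The red pointer line at the rim of the like trimmer on the blue-lidded box, 21.5 mm from its axis, 56 mm above the worktop. That trimmer is to be left alone.
Not all that is in view belongs to the job. Of the things that look like the part that bears tool_grip, the largest one is meant.

How it is judged:
By the outcome, as a careful person would: the job done as asked, in the order asked, and still so for the second after the job is handed in, with the robot touching nothing.
It also fails if it takes over 54 s, if anything falls off the work surface, if the arm or the gripper's body presses on something with over 40 N, if the wrist force passes 120 N, or if a joint passes its speed limit or range.

## Robot

A 7-joint arm with a two-finger parallel gripper is mounted at the origin on a cart in front of the work surface, level with it; the furniture and walls round the work are solid. World frame = base frame: x ahead of the robot, y to its left, z up, the work surface at z = 0. Lengths are in m, angles in rad, forces in N, time in s.
With the tool pointing down it reaches from about 0.425 to 0.875 m from the base axis. Payload 8.4 kg.
Tool frame: the origin (TCP) lies between the finger pads; the fingertips stand 22 mm ahead of it and the grasp point (between the pads) lies 3 mm ahead of it (r.tip_reach is the distance from the TCP to the fingertips, in m); z points along the fingers, y is the line along which they close (so a half turn about z gives the same grasp; the last joint's range is limited). The gripper opens to 85 mm and grips with 20 to 120 N. Pads are 22 mm wide; open, the fingers measure 114 mm over their backs; the gripper's body (76 mm by 85 mm) begins 54 mm behind the grasp point. The pads swing forward as they close: fully open they stand 13 mm farther back than shut.
Start: joints at [1.238, 0.333, 0.04, 1.465, -0.013, 1.343, -0.059], TCP at [0.151, -0.632, 0.253] pointing down, gripper open.
Joint ranges: [-2.58, 2.58], [-0.38, 2.09], [-1.3, 1.39], [0.25, 2.4], [-1.5, 4.64], [0.08, 2.09], [-2.65, 2.65]. Speed limits (rad/s): [2.22, 2.22, 2.79, 2.79, 3.14, 3.14, 3.14].

## Interface

Orientations are given as [roll, pitch, yaw] about the fixed x, y, z axes, in that order (R = Rz(yaw) Ry(pitch) Rx(roll)).
In Python, from plant import r, imaging gives the robot as it stands.
- The arm moves only by the shell command python3 -m pendant 'ROWS' [FORCE]. ROWS is JSON, a list of rows, each an object with "jaw": the opening, from 0 (shut) to 1 (fully open); "translation": the shift along the tool's x, y, z in m, a list of three; "angular": the turn, a rotation vector about the tool's x, y, z in degrees, a list of three. A call has 1 to 5 rows; each row shifts and turns the commanded pose from where the row before left it, along the tool's axes as they then stand; what a row does not reach is not made up. A row lasts 1/12 s, in which the tool goes at most 41.7 mm and 7.16 degrees, less where a joint would pass 70% of its speed; a pose out of reach is approached as far as the arm can. A call is refused whole if a number of a shift passes 0.0417 or a number of a turn 7.16, either way. A call with a gripper value outside its range is refused whole. The fingers move at their own pace and stop on an object; FORCE is the grip in N (left out, the last holds). Time passes only in rows, so rows that do not move let the fingers close. It gives the time, the measured TCP pose, the force, the opening and the grip force at its end, in the units of the state.
- r.get_obs(): the state, without advancing time (a new reading comes with each control period).
- imaging.get_image(name): name is "side" or "top" or "wrist"; returns (picture, depth): 384x512x3 uint8, red, green, blue; 384x512 float32, m along the optical axis (not along the pixel's ray), 0 where there is no reading.
- imaging.camera_params(name): a dict with "camera_matrix" (3x3 intrinsics, pixels), "R" (3x3) and "t" (3): a world point X has camera coordinates R X + t. Camera axes: x right, y down, z forward; pixel columns grow to the right and rows downward; lengths in m; the calibration is good to about 2 mm. A picture is of the moment at which its call begins: read the wrist's pose just before it. camera_params takes no time and is no camera call; for the wrist camera it gives the pose at the moment of the call.
- r.hand_in(): hands the job in; it is judged then, once.
Trained networks look in the newest picture that a camera, given by its name, has taken for a name from the list of things; names that differ only in an ending like _2 or _b are one class to them, and where a whole thing is asked for, a point or a joint stands for the part that bears it (a point fixed in the world has none). Each returns a list of dicts, best first, with "confidence" (0 to 1); they miss things now and then, are a little off and sometimes report something else, mostly with a low value. They report only what shows in the picture. A call takes as long as a camera call. They do not tell look-alikes from the thing itself.
- imaging.silhouettes(label, camera): "pixels" (384x512 bool, what is visible of it) and "box" ([centre column, centre row, width, height] in pixels, round what is visible of it).
The state is a dict: "t": time; "q": joint angles; "dq": joint speeds; "tau": joint torques, N m; "eef_pos": TCP position; "ee_rot": TCP orientation; "force": force on the tool from outside, world axes, zero at the start; "ft_torque": the same for the moment, N m; "width": finger opening in m; "gripper_force": force on a finger pad.
Only numpy, scipy, OpenCV 4.12 (cv2) and the standard library are available. Lean on these libraries where they do the work, as an engineer would, in place of code of your own. Each camera call takes 0.05 s, during which the arm holds its last target. There are 200 camera calls.

## Working session

There is one attempt and no reset: what is moved stays moved. The work goes in short steps, Python scripts to look and compute and a shell command to move; the robot and the scene stay as the last step left them, time stands still between calls to the robot, and variables do not carry over. Pictures are saved under pics/ and viewed, at most 10 in all, crops included, and the job is handed in when it is done.

```bash
mkdir -p pics; ls; python3 - <<'E'
from plant import r, imaging
import cv2,numpy as np
o=r.get_obs();print({k:np.round(o[k],3) for k in('t','q','eef_pos','ee_rot','width','force')})
ims=[]
for c in('top','side'):
    p,d=imaging.get_image(c);cv2.imwrite(f'pics/{c}0.png',p[...,::-1]);np.save(f'{c}0.npy',d)
    P=imaging.camera_params(c);print(c,np.round(P['camera_matrix'],1).tolist(),np.round(-P['R'].T@P['t'],3))
    for n in('tool_grip','orange_trimmer','stand_mouth','orange_slot','blue_pointer'):
        try:
            for s in imaging.silhouettes(n,c): print(c,n,round(s['confidence'],2),np.round(s['box'],1))
        except Exception as e: print(n,e)
E
```

```text
pics
{'t': np.float64(0.0), 'q': array([ 1.238,  0.334,  0.04 ,  1.466, -0.013,  1.343, -0.059]), 'eef_pos': array([ 0.15 , -0.632,  0.252]), 'ee_rot': array([-3.14 ,  0.   ,  0.234]), 'width': np.float64(0.085), 'force': array([ 0.025, -0.521, -0.749])}
top [[439.5, 0.0, 252.6], [0.0, 439.5, 188.9], [0.0, 0.0, 1.0]] [0.353 0.012 1.141]
top tool_grip 0.68 [187.9 229.8  10.2  11.3]
top tool_grip 0.49 [174.4 189.4  12.3  12.3]
top tool_grip 0.46 [174.8 152.2  10.5  12.3]
top orange_trimmer 0.76 [348.2 188.5  23.4  24. ]
top stand_mouth 0.63 [179.8 195.6  36.7  34.8]
top orange_slot 0.56 [347.4 187.1  22.8  18.3]
top blue_pointer 0.68 [251.4 195.6  20.7  22.9]
side [[442.1, 0.0, 252.5], [0.0, 442.1, 190.9], [0.0, 0.0, 1.0]] [0.233 0.802 0.643]
side tool_grip 0.83 [274.1 258.8   9.4  35.3]
side tool_grip 0.73 [175.7 247.   10.3  32.7]
side tool_grip 0.65 [222.5 241.4  16.6  33.9]
side orange_trimmer 0.56 [275.9 157.6  21.   14.6]
side stand_mouth 0.57 [222.1 266.6  49.9  49.1]
side orange_slot 0.61 [276.7 158.4  18.   13. ]
side orange_slot 0.39 [258.2 206.4  22.8  17.8]
side blue_pointer 0.81 [256.8 206.4  20.6  18.9]
```

View pics/top0.png

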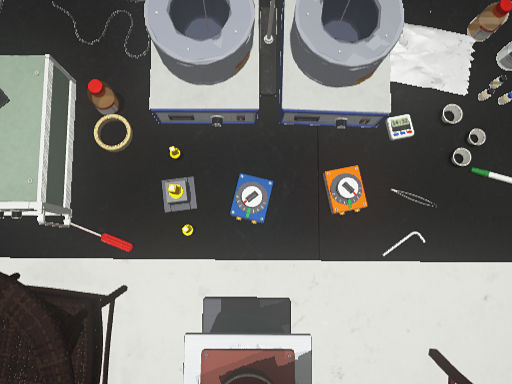

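View pics/side0.png

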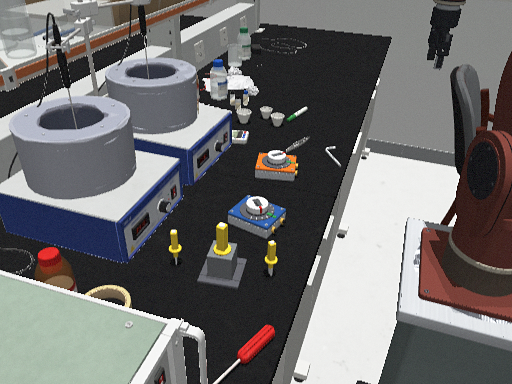

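```bash
cat > h.py <<'E'
import numpy as np,cv2
from plant import r,imaging
def ray(P,u,v):
    d=P['R'].T@np.linalg.solve(P['camera_matrix'],[u,v,1.]);return -P['R'].T@P['t'],d
def atz(P,u,v,z):
    c,d=ray(P,u,v);return c+d*(z-c[2])/d[2]
def pt(P,u,v,dep): c,d=ray(P,u,v);return c+d*dep
def tri(rays):
    A=0;b=0
    for c,d in rays:
        d=d/np.linalg.norm(d);M=np.eye(3)-np.outer(d,d);A=A+M;b=b+M@c
    x=np.linalg.solve(A,b);return x,max(np.linalg.norm(np.cross(x-c,d/np.linalg.norm(d))) for c,d in rays)
def proj(P,X):
    c=P['R']@np.asarray(X)+P['t'];q=P['camera_matrix']@c;return q[:2]/q[2]
E
python3 - <<'E'
from h import *
T=imaging.camera_params('top');S=imaging.camera_params('side')
print(np.round(T['R'],3))
for n,a,b in(('tool',(174.4,189.4),(222.5,241.4)),('or',(348.2,188.5),(276.3,157.8)),('blue',(251.4,195.6),(256.8,206.4)),('near',(187.9,229.8),(274.1,258.8)),('far',(174.8,152.2),(175.7,247))):
    print(n,np.round(tri([ray(T,*a),ray(S,*b)]),4),'z56',np.round(atz(T,*a,.056),4),np.round(atz(S,*b,.056),4))
# depth-based tops
for c,P in(('top',T),('side',S)):
    d=np.load(c+'0.npy');h,w=d.shape;v,u=np.mgrid[:h,:w]
    X=np.stack([u,v,np.ones_like(u)],-1).reshape(-1,3)@np.linalg.inv(P['camera_matrix']).T*d.reshape(-1,1)
    X=((X-P['t'])@P['R']).reshape(h,w,3)
    p=cv2.imread(f'pics/{c}0.png').astype(int);y=(p[...,2]>150)&(p[...,1]>130)&(p[...,0]<90)&(d>0)
    n,l,st,ce=cv2.connectedComponentsWithStats(y.astype(np.uint8))
    for i in range(1,n):
        if st[i,4]>15:
            Q=X[l==i];print(c,ce[i].round(1),st[i,4],'max z',Q[:,2].max().round(3),'min',Q[:,2].min().round(3),'top mean',Q[Q[:,2]>Q[:,2].max()-.006].mean(0).round(4))
E
```

```text
[[ 0.01  -1.     0.019]
 [-0.99  -0.012 -0.142]
 [ 0.142 -0.017 -0.99 ]]Traceback (most recent call last):
  File "<stdin>", line 5, in <module>
    return _wrapfunc(a, 'round', decimals=decimals, out=out)
    return _wrapit(obj, method, *args, **kwds)
    conv = _array_converter(obj)
ValueError: setting an array element with a sequence. The requested array has an inhomogeneous shape after 1 dimensions. The detected shape was (2,) + inhomogeneous part.
```

```bash
python3 - <<'E'
from h import *
T=imaging.camera_params('top');S=imaging.camera_params('side')
for n,a,b in(('tool',(174.4,189.4),(222.5,241.4)),('or',(348.2,188.5),(276.3,157.8)),('blue',(251.4,195.6),(256.8,206.4)),('near',(187.9,229.8),(274.1,258.8)),('far',(174.8,152.2),(175.7,247))):
    x,e=tri([ray(T,*a),ray(S,*b)]);print(n,x.round(4),e.round(4),'z56',np.round(atz(T,*a,.056),4),np.round(atz(S,*b,.056),4))
for c,P in(('top',T),('side',S)):
    d=np.load(c+'0.npy');h,w=d.shape;v,u=np.mgrid[:h,:w]
    X=np.stack([u,v,np.ones_like(u)],-1).reshape(-1,3)@np.linalg.inv(P['camera_matrix']).T*d.reshape(-1,1)
    X=((X-P['t'])@P['R']).reshape(h,w,3)
    p=cv2.imread(f'pics/{c}0.png').astype(int);y=(p[...,2]>150)&(p[...,1]>130)&(p[...,0]<90)&(d>0)
    n,l,st,ce=cv2.connectedComponentsWithStats(y.astype(np.uint8))
    for i in range(1,n):
        if st[i,4]>15:
            Q=X[l==i];print(c,ce[i].round(1),st[i,4],'max z',Q[:,2].max().round(3),'min',Q[:,2].min().round(3),'top mean',Q[Q[:,2]>Q[:,2].max()-.006].mean(0).round(4))
E
```

```text
tool [0.5004 0.1823 0.0816] 0.0012 z56 [0.5052 0.1867 0.056 ] [0.5114 0.1539 0.056 ]
or [ 0.5158 -0.2497  0.0437] 0.0013 z56 [ 0.5128 -0.247   0.056 ] [ 0.5113 -0.228   0.056 ]
blue [ 0.4922 -0.0052  0.0447] 0.0012 z56 [ 0.4919 -0.0048  0.056 ] [0.4861 0.01   0.056 ]
near [0.4033 0.1515 0.0419] 0.003 z56 [0.4055 0.1502 0.056 ] [0.3964 0.1664 0.056 ]
far [0.6016 0.1908 0.0428] 0.001 z56 [0.5996 0.189  0.056 ] [0.5925 0.2042 0.056 ]
top [174.7 153.4] 54 max z 0.085 min -0.001 top mean [0.5999 0.188  0.0828]
top [342.1 173.9] 235 max z 0.038 min 0.027 top mean [ 0.5544 -0.2379  0.0342]
top [175.9 191.9] 95 max z 0.121 min 0.058 top mean [0.4987 0.1808 0.1195]
top [349.4 204. ] 267 max z 0.039 min 0.014 top mean [ 0.4786 -0.2561  0.0348]
top [187.4 230. ] 65 max z 0.086 min -0.003 top mean [0.4087 0.1536 0.0835]
side [260.7 161.4] 81 max z 0.039 min 0.032 top mean [ 0.5557 -0.2279  0.0358]
side [291.2 163.6] 87 max z 0.038 min 0.016 top mean [ 0.4735 -0.248   0.0357]
side [221.8 226.6] 31 max z 0.123 min 0.118 top mean [0.4985 0.1863 0.1215]
side [173.3 232.8] 18 max z 0.086 min 0.081 top mean [0.6001 0.1955 0.0838]
side [271.2 243.6] 16 max z 0.086 min 0.081 top mean [0.4067 0.1573 0.0847]
side [174.8 248.7] 63 max z 0.053 min 0.039 top mean [0.6064 0.1987 0.0514]
side [222.  250.4] 99 max z 0.077 min 0.061 top mean [0.5101 0.1895 0.0774]
side [270.6 260.3] 61 max z 0.053 min 0.001 top mean [0.4061 0.1551 0.0522]
```

```bash
R='{"jaw":1,"translation":[0.029,-0.024,0],"angular":[0,0,0]}'
python3 -m pendant '[{"jaw":1,"translation":[0.029,-0.024,0],"angular":[0,0,0]},{"jaw":1,"translation":[0.029,-0.024,0],"angular":[0,0,0]},{"jaw":1,"translation":[0.029,-0.024,0],"angular":[0,0,0]},{"jaw":1,"translation":[0.029,-0.024,0],"angular":[0,0,0]}]'
python3 -m pendant '[{"jaw":1,"translation":[0.029,-0.024,0],"angular":[0,0,0]},{"jaw":1,"translation":[0.029,-0.024,0],"angular":[0,0,0]},{"jaw":1,"translation":[0.029,-0.024,0],"angular":[0,0,0]},{"jaw":1,"translation":[0.029,-0.024,0],"angular":[0,0,0]}]'
python3 -m pendant '[{"jaw":1,"translation":[0.029,-0.024,0],"angular":[0,0,0]},{"jaw":1,"translation":[0.029,-0.024,0],"angular":[0,0,0]},{"jaw":1,"translation":[0.029,-0.024,0],"angular":[0,0,0]},{"jaw":1,"translation":[0.029,-0.024,0],"angular":[0,0,0]},{"jaw":1,"translation":[0,0,0],"angular":[0,0,0]}]'
python3 - <<'E'
from h import *
o=r.get_obs();print({k:np.round(o[k],3) for k in('t','q','eef_pos','ee_rot')})
P=imaging.camera_params('wrist');c=-P['R'].T@P['t'];print(c-o['eef_pos'],P['R'].round(3),P['camera_matrix'][0,0])
p,d=imaging.get_image('wrist');cv2.imwrite('pics/w1.png',p[...,::-1])
print(proj(P,[.514,-.248,.056]))
for s in imaging.silhouettes('orange_trimmer','wrist'): print(s['confidence'],s['box'],atz(P,*s['box'][:2],.056))
E
```

```text
t: 0.93
eef_pos: [0.2419, -0.5106, 0.2533]
ee_rot: [3.141, 0.0, 0.233]
force: [1.5, -0.4, 0.1]
width: 0.0854
gripper_force: 0.0
t: 1.27
eef_pos: [0.3326, -0.3902, 0.2536]
ee_rot: [3.141, -0.0, 0.234]
force: [1.1, -0.2, 0.0]
width: 0.0855
gripper_force: 0.0
t: 1.68
eef_pos: [0.427, -0.2645, 0.2539]
ee_rot: [-3.141, -0.003, 0.243]
force: [0.4, 1.7, 0.5]
width: 0.0854
gripper_force: 0.0
{'t': np.float64(1.683), 'q': array([ 0.77 ,  0.049, -0.31 ,  1.803,  0.013,  1.291, -0.871]), 'eef_pos': array([ 0.427, -0.264,  0.254]), 'ee_rot': array([-3.141e+00, -3.000e-03,  2.430e-01])}
[0.06857871 0.01608232 0.11994968] [[ 0.241 -0.971 -0.001]
 [-0.932 -0.232  0.28 ]
 [-0.272 -0.066 -0.96 ]] 316.2533482990988
[267.87724219  73.47395163]
0.93 [268.3, 70.0, 53.0, 54.5] [ 0.51710544 -0.24762787  0.056     ]
```

View pics/w1.png

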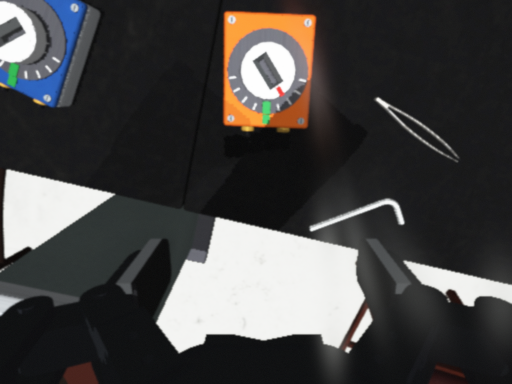

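```bash
cat >> h.py <<'E'
def rectify(P,p,c,z,half=.05,s=.00025):
    n=int(2*half/s);g=(np.arange(n)-n/2+.5)*s
    Y,X=np.meshgrid(g,g,indexing='ij') # rows: -x.. we map row->x descending, col->y descending
    W=np.stack([c[0]-Y,c[1]-X,np.full_like(X,z)],-1)
    C=W@P['R'].T+P['t'];q=C@P['camera_matrix'].T
    return cv2.remap(p,(q[...,0]/q[...,2]).astype(np.float32),(q[...,1]/q[...,2]).astype(np.float32),cv2.INTER_CUBIC)
def disc(P,p,c,z=.056,half=.05,s=.00025,name=None):
    im=rectify(P,p,c,z,half,s).astype(int);R,G,B=im[...,0],im[...,1],im[...,2];n=im.shape[0]
    v,u=np.mgrid[:n,:n];w=lambda m:np.array([c[0]-(v[m].mean()-n/2+.5)*s,c[1]-(u[m].mean()-n/2+.5)*s])
    out={}
    red=(R>150)&(G<90)&(B<90);gr=(G>120)&(R<90)&(B<110)
    mn,mx=im.min(-1),im.max(-1)
    if red.any():out['red']=w(red)
    if gr.any():out['green']=w(gr)
    wh=((mn>190)|red).astype(np.uint8);_,l,st,ce=cv2.connectedComponentsWithStats(wh)
    k=1+np.argmax(st[1:,4]);cs=max(cv2.findContours((l==k).astype(np.uint8),cv2.RETR_EXTERNAL,cv2.CHAIN_APPROX_NONE)[0],key=len)
    e=cv2.fitEllipse(cv2.convexHull(cs));m=e[0];out['disc']=np.array([c[0]-(m[1]-n/2+.5)*s,c[1]-(m[0]-n/2+.5)*s]);out['ax']=np.array(e[1])*s
    dk=((mx<130)&((u-m[0])**2+(v-m[1])**2<(.020/s)**2)).astype(np.uint8)
    _,l,st,ce=cv2.connectedComponentsWithStats(dk);k=1+np.argmax(st[1:,4])
    a=cv2.minAreaRect(np.argwhere(l==k)[:,::-1].astype(np.float32))
    out['slot']=np.array([c[0]-(a[0][1]-n/2+.5)*s,c[1]-(a[0][0]-n/2+.5)*s]);out['slotsz']=np.array(a[1])*s
    b=cv2.boxPoints(a);e1,e2=b[1]-b[0],b[2]-b[1];e1=e1 if np.hypot(*e1)>np.hypot(*e2) else e2
    out['slotang']=np.degrees(np.arctan2(-e1[0],-e1[1]))%180
    for k in('red','green'):
        if k in out: d=out[k]-out['disc'];out[k+'ang']=np.degrees(np.arctan2(d[1],d[0]))
    if name: cv2.imwrite(name,im[...,::-1].astype(np.uint8))
    return out
E
python3 - <<'E'
from h import *
P=imaging.camera_params('wrist');p,d=imaging.get_image('wrist')
for k,v in disc(P,p,(.516,-.248),name='pics/rect1.png').items():print(k,np.round(v,4))
print('lid/disc z',pt(P,268,55,d[55,268]),pt(P,252,70,d[70,252]))
E
```

```text
red [ 0.4899 -0.2763]
green [ 0.4828 -0.2521]
disc [ 0.5163 -0.2472]
ax [0.0512 0.0514]
slot [ 0.5164 -0.2472]
slotsz [0.0303 0.0139]
slotang 46.1233
redang -132.2426
greenang -171.7047
lid/disc z [ 0.52586149 -0.25089892  0.05479575] [ 0.50939042 -0.23937787  0.05608515]
```

View pics/rect1.png

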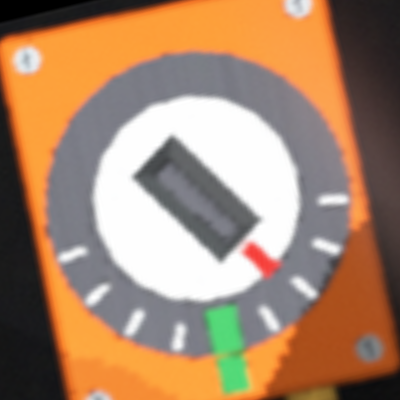

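```bash
python3 -m pendant '[{"jaw":1,"translation":[0.0154,-0.0343,0],"angular":[0,0,0]},{"jaw":1,"translation":[0.0154,-0.0343,0],"angular":[0,0,0]},{"jaw":1,"translation":[0.0154,-0.0343,0],"angular":[0,0,0]},{"jaw":1,"translation":[0.0154,-0.0343,0],"angular":[0,0,0]}]' | head -2
python3 -m pendant '[{"jaw":1,"translation":[0.0154,-0.0343,0],"angular":[0,0,0]},{"jaw":1,"translation":[0.0154,-0.0343,0],"angular":[0,0,0]},{"jaw":1,"translation":[0.006,-0.0366,0],"angular":[0,0,0]},{"jaw":1,"translation":[0.006,-0.0366,0],"angular":[0,0,0]}]' | head -2
python3 -m pendant '[{"jaw":1,"translation":[0.006,-0.0366,0],"angular":[0,0,0]},{"jaw":1,"translation":[0.006,-0.0366,0],"angular":[0,0,0]},{"jaw":1,"translation":[0.006,-0.0366,0],"angular":[0,0,0]},{"jaw":1,"translation":[0.006,-0.0366,0],"angular":[0,0,0]},{"jaw":1,"translation":[0,0,0],"angular":[0,0,0]}]'
python3 - <<'E'
from h import *
o=r.get_obs();print({k:np.round(o[k],3) for k in('t','q','eef_pos','ee_rot')})
P=imaging.camera_params('wrist');T=imaging.camera_params('top')
p,d=imaging.get_image('wrist');np.save('w2.npy',d)
u,v=proj(P,[.499,.183,.122]);print(u,v)
for n in('tool_grip','stand_mouth'):
  for s in imaging.silhouettes(n,'wrist'): print(n,round(s['confidence'],2),np.round(s['box'],1),atz(P,*s['box'][:2],.1))
im=rectify(P,p,(.499,.183),.122,.05,.00025);im2=rectify(P,p,(.499,.183),.06,.05,.00025)
cv2.imwrite('pics/w2.png',np.hstack([im,im2])[...,::-1])
E
```

```text
t: 2.17
eef_pos: [0.45, -0.1241, 0.2534]
t: 2.5
eef_pos: [0.4593, 0.0241, 0.2534]
t: 2.92
eef_pos: [0.4477, 0.1779, 0.254]
ee_rot: [-3.139, -0.002, 0.239]
force: [-1.3, 1.4, 0.2]
width: 0.0855
gripper_force: 0.0
{'t': np.float64(2.917), 'q': array([ 0.313,  0.032, -0.786,  1.827,  0.021,  1.29 , -1.809]), 'eef_pos': array([0.448, 0.178, 0.254]), 'ee_rot': array([-3.139e+00, -2.000e-03,  2.390e-01])}
271.7567787211919 118.88283655738665
tool_grip 0.71 [272.6 110.   37.5  38.2] [0.50476436 0.18318622 0.1       ]
tool_grip 0.69 [278.6 206.7  24.9  34. ] [0.42203736 0.15657038 0.1       ]
tool_grip 0.65 [289.4   9.1  26.6  17.4] [0.58174562 0.18921632 0.1       ]
stand_mouth 0.78 [270.5 109.   81.8  85.7] [0.50514037 0.18510634 0.1       ]
```

View pics/w2.png

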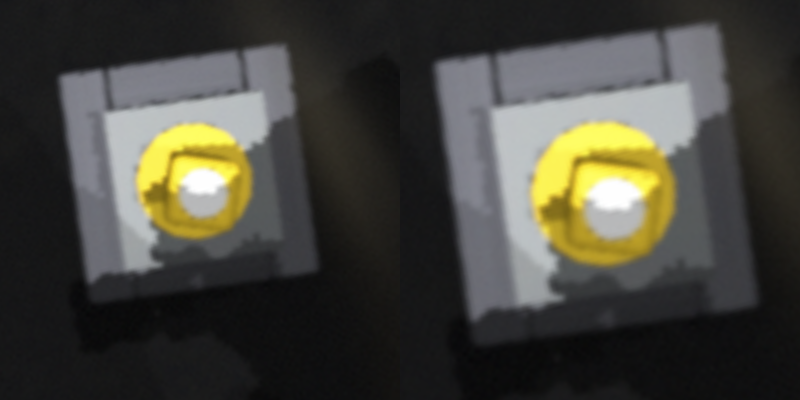

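```bash
python3 -m pendant '[{"jaw":1,"translation":[0.0262,0.0043,0],"angular":[0,0,0]},{"jaw":1,"translation":[0.0262,0.0043,0],"angular":[0,0,0]},{"jaw":1,"translation":[0,0,0],"angular":[0,0,-6.93]},{"jaw":1,"translation":[0,0,0],"angular":[0,0,-6.93]},{"jaw":1,"translation":[0,0,0],"angular":[0,0,-6.93]}]' | head -2
python3 -m pendant '[{"jaw":1,"translation":[0,0,0],"angular":[0,0,-6.93]},{"jaw":1,"translation":[0,0,0],"angular":[0,0,-6.93]},{"jaw":1,"translation":[0,0,0],"angular":[0,0,-6.93]},{"jaw":1,"translation":[0,0,0],"angular":[0,0,-6.93]}]' | head -2
python3 -m pendant '[{"jaw":1,"translation":[0,0,0],"angular":[0,0,-6.93]},{"jaw":1,"translation":[0,0,0],"angular":[0,0,-6.93]},{"jaw":1,"translation":[0,0,0],"angular":[0,0,-6.93]},{"jaw":1,"translation":[0,0,0],"angular":[0,0,0]}]'
python3 - <<'E'
from h import *
o=r.get_obs();print({k:np.round(o[k],3) for k in('t','q')})
P=imaging.camera_params('wrist');p,d=imaging.get_image('wrist')
print(-P['R'].T@P['t'],proj(P,[.501,.182,.122]),proj(P,[.501,.182,.064]))
for n in('tool_grip','stand_mouth'):
  for s in imaging.silhouettes(n,'wrist'): print(n,round(s['confidence'],2),np.round(s['box'],1))
im=rectify(P,p,(.501,.182),.122,.05,.00025);im2=rectify(P,p,(.501,.182),.06,.05,.00025)
cv2.imwrite('pics/w3.png',np.hstack([im,im2])[...,::-1])
E
```

```text
t: 3.48
eef_pos: [0.5027, 0.173, 0.2527]
t: 3.82
eef_pos: [0.5025, 0.1729, 0.253]
t: 4.15
eef_pos: [0.5024, 0.1731, 0.253]
ee_rot: [-3.141, 0.001, 1.445]
force: [0.4, 0.3, -0.2]
width: 0.0853
gripper_force: 0.0
{'t': np.float64(4.15), 'q': array([ 0.4  ,  0.186, -0.904,  1.716,  0.151,  1.313, -0.661])}
[0.51043562 0.24363577 0.37270964] [260.98647273 171.35548152] [261.33640378 157.23322411]
tool_grip 0.93 [262.1 157.4  36.6  43.3]
tool_grip 0.81 [361.9 134.6  32.4  24.9]
tool_grip 0.75 [176.9 192.6  35.6  30.6]
stand_mouth 0.73 [261.4 146.2  85.9  88.4]
```

View pics/w3.png

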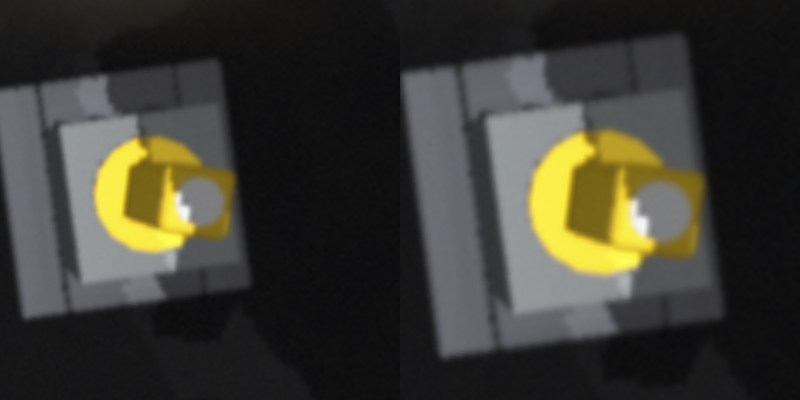

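```bash
python3 -m pendant '[{"jaw":1,"translation":[0.0086,-0.003,0.030],"angular":[0,0,0]},{"jaw":1,"translation":[0,0,0.035],"angular":[0,0,0]},{"jaw":1,"translation":[0,0,0.035],"angular":[0,0,0]},{"jaw":1,"translation":[0,0,0.035],"angular":[0,0,0]},{"jaw":1,"translation":[0,0,0.020],"angular":[0,0,0]}]'
python3 -m pendant '[{"jaw":0,"translation":[0,0,0],"angular":[0,0,0]},{"jaw":0,"translation":[0,0,0],"angular":[0,0,0]},{"jaw":0,"translation":[0,0,0],"angular":[0,0,0]},{"jaw":0,"translation":[0,0,0],"angular":[0,0,0]},{"jaw":0,"translation":[0,0,0],"angular":[0,0,0]}]' 70
python3 -m pendant '[{"jaw":0,"translation":[0,0,0],"angular":[0,0,0]},{"jaw":0,"translation":[0,0,0],"angular":[0,0,0]},{"jaw":0,"translation":[0,0,0],"angular":[0,0,0]}]'
```

```text
t: 4.72
eef_pos: [0.4984, 0.1833, 0.0947]
ee_rot: [-3.138, 0.002, 1.439]
force: [-0.5, -1.5, 0.5]
width: 0.0854
gripper_force: 0.0
t: 5.13
eef_pos: [0.5009, 0.185, 0.1]
ee_rot: [3.139, -0.001, 1.442]
force: [-0.5, -0.0, -0.3]
width: 0.0258
gripper_force: 0.0
t: 5.38
eef_pos: [0.5007, 0.1849, 0.0998]
ee_rot: [3.139, -0.0, 1.443]
force: [-1.4, -1.1, 7.5]
width: 0.0173
gripper_force: 68.0
```

```bash
python3 -m pendant '[{"jaw":0,"translation":[0,0,-0.02],"angular":[0,0,0]},{"jaw":0,"translation":[0,0,-0.03],"angular":[0,0,0]},{"jaw":0,"translation":[0,0,-0.035],"angular":[0,0,0]},{"jaw":0,"translation":[0,0,-0.035],"angular":[0,0,-7]},{"jaw":0,"translation":[0,0,-0.02],"angular":[0,0,-7]}]'
python3 -m pendant '[{"jaw":0,"translation":[0,0,0],"angular":[0,0,-7]},{"jaw":0,"translation":[0,0,0],"angular":[0,0,-7]},{"jaw":0,"translation":[0,0,0],"angular":[0,0,0]},{"jaw":0,"translation":[0,0,0],"angular":[0,0,0]}]'
python3 - <<'E'
from h import *
o=r.get_obs();x=o['eef_pos'];S=imaging.camera_params('side');T=imaging.camera_params('top')
p,d=imaging.get_image('side')
tip=proj(S,x-[0,0,.078]);g=proj(S,x);print(x,o['q'],tip,g)
c=(tip+g)/2;u0,v0=int(c[0])-25,int(c[1])-35
a=cv2.resize(p[v0:v0+70,u0:u0+50],None,fx=7,fy=7,interpolation=cv2.INTER_CUBIC)
P=imaging.camera_params('wrist');w,d=imaging.get_image('wrist')
print('wrist tip',proj(P,x-[0,0,.078]))
b=cv2.resize(w,(440,330));b=np.vstack([b,np.zeros((160,440,3),np.uint8)])
cv2.imwrite('pics/w4.png',np.hstack([a,b])[...,::-1])
E
```

```text
t: 5.8
eef_pos: [0.5006, 0.1856, 0.2425]
ee_rot: [3.137, -0.0, 1.693]
force: [0.6, 1.5, 0.2]
width: 0.0171
gripper_force: 69.5
t: 6.13
eef_pos: [0.4998, 0.1846, 0.2385]
ee_rot: [3.141, 0.0, 1.928]
force: [-0.3, 0.3, 0.2]
width: 0.0169
gripper_force: 69.5
[0.49980769 0.18458521 0.23849412] [ 0.43996109  0.22089282 -0.98677675  1.73205372  0.19147643  1.29113733
 -0.23193368] [221.23012946 209.42204136] [220.64781265 173.60546024]
wrist tip [265.12636468 204.31338979]
```

View pics/w4.png

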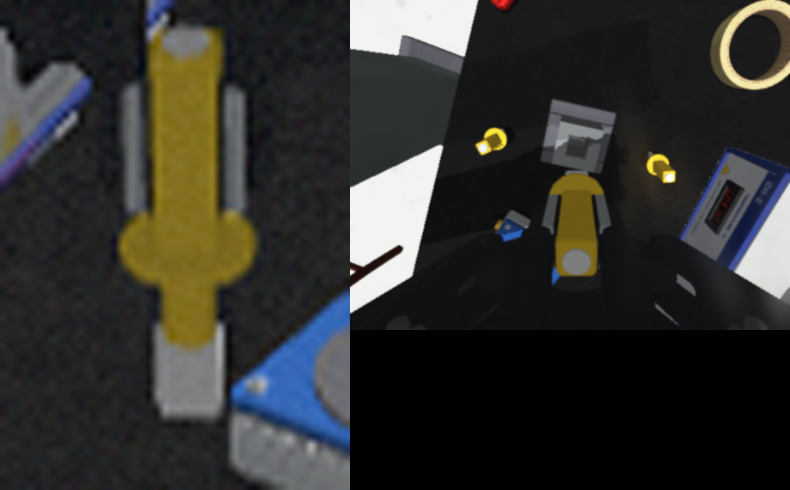

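```bash
python3 - <<'E'
from h import *
o=r.get_obs();P=imaging.camera_params('wrist');x=o['eef_pos']
y=o['ee_rot'][2];d=atz(P,262,305,x[2]+.022)[:2]-x[:2];c,s=np.cos(y),np.sin(y)
print('top centre in gripper xy',c*d[0]+s*d[1],s*d[0]-c*d[1])
E
python3 -m pendant '[{"jaw":0,"translation":[0,0,0],"angular":[0,0,-6.4]},{"jaw":0,"translation":[0,0,0],"angular":[0,0,-6.4]},{"jaw":0,"translation":[0,0,0],"angular":[0,0,-6.4]},{"jaw":0,"translation":[0,0,0],"angular":[0,0,-6.4]}]'|head -3
python3 -m pendant '[{"jaw":0,"translation":[-0.0257,-0.025,0],"angular":[0,0,0]},{"jaw":0,"translation":[-0.0257,-0.025,0],"angular":[0,0,0]},{"jaw":0,"translation":[-0.0257,-0.025,0],"angular":[0,0,0]},{"jaw":0,"translation":[-0.0257,-0.025,0],"angular":[0,0,0]}]'|head -3
python3 -m pendant '[{"jaw":0,"translation":[-0.0257,-0.025,0],"angular":[0,0,0]},{"jaw":0,"translation":[-0.0257,-0.025,0],"angular":[0,0,0]},{"jaw":0,"translation":[-0.0257,-0.025,0],"angular":[0,0,0]},{"jaw":0,"translation":[-0.0257,-0.025,0],"angular":[0,0,0]}]'|head -3
python3 -m pendant '[{"jaw":0,"translation":[-0.0257,-0.025,0],"angular":[0,0,0]},{"jaw":0,"translation":[-0.0257,-0.025,0],"angular":[0,0,0]},{"jaw":0,"translation":[-0.0257,-0.025,0],"angular":[0,0,0]},{"jaw":0,"translation":[-0.0257,-0.025,0],"angular":[0,0,0]},{"jaw":0,"translation":[0,0,0],"angular":[0,0,0]}]'
python3 -m pendant '[{"jaw":0,"translation":[0,0,0],"angular":[0,0,0]},{"jaw":0,"translation":[0,0,0],"angular":[0,0,0]}]'|head -3
python3 - <<'E'
from h import *
o=r.get_obs();x=o['eef_pos'];print(np.round(o['q'],3));tip=x-[0,0,.092]
A=[]
for c in('side','top','wrist'):
    P=imaging.camera_params(c);p,_=imaging.get_image(c)
    print(c,'tip',proj(P,tip),'slot',proj(P,[.5163,-.2472,.056]),[ (round(s['confidence'],2),np.round(s['box'],1)) for s in imaging.silhouettes('tool_grip',c)])
    if c=='wrist': A.append(cv2.resize(p,(440,330)))
    elif c=='side':
        t=proj(P,x-[0,0,.08]).astype(int);A.append(cv2.resize(p[t[1]-33:t[1]+33,t[0]-35:t[0]+35],(350,330),interpolation=cv2.INTER_CUBIC));print('crop0',t-[35,33])
cv2.imwrite('pics/w5.png',np.hstack(A)[...,::-1])
E
```

```text
top centre in gripper xy -0.0026905613369759772 -0.0017621498724804197
t: 6.57
eef_pos: [0.4997, 0.1848, 0.2381]
ee_rot: [-3.141, -0.0, 2.381]
t: 6.9
eef_pos: [0.5047, 0.04, 0.2382]
ee_rot: [-3.141, -0.0, 2.376]
t: 7.23
eef_pos: [0.5099, -0.1037, 0.2384]
ee_rot: [-3.141, 0.0, 2.376]
t: 7.65
eef_pos: [0.5138, -0.2539, 0.2371]
ee_rot: [-3.139, -0.0, 2.366]
force: [-0.9, -1.1, -1.2]
width: 0.0173
gripper_force: 69.5
t: 7.82
eef_pos: [0.5155, -0.2446, 0.238]
ee_rot: [3.141, -0.001, 2.377]
[ 1.047  0.274 -0.805  1.651  0.203  1.304  1.013]
side tip [278.43477456 125.09954642] slot [276.56740995 154.3577479 ] [(0.8, array([274.4, 258.4,  15.9,  39. ])), (0.59, array([279.6, 103.2,   7.4,  46.2])), (0.51, array([174.1, 244.2,  10.4,  27.6]))]
crop0 [243  87]
top tip [356.27517452 181.73564693] slot [348.25310853 187.10905752] [(0.52, array([175.2, 153.3,  11.5,  12.2])), (0.45, array([361.9, 178.5,  17. ,   7.4]))]
wrist tip [264.1868546  198.29670108] slot [262.43346467 171.03487682] [(0.8, array([263.4, 257.1,  59.9, 124.5]))]
```

View pics/w5.png

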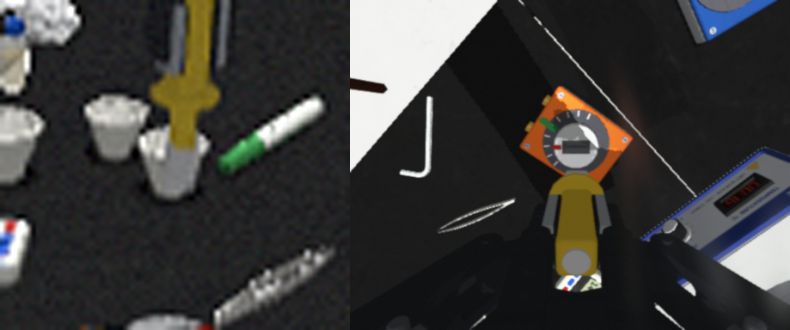

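```bash
python3 -m pendant '[{"jaw":0,"translation":[0,0,0.028],"angular":[0,0,0]},{"jaw":0,"translation":[0,0,0.028],"angular":[0,0,0]},{"jaw":0,"translation":[0,0,0.025],"angular":[0,0,0]},{"jaw":0,"translation":[0,0,0],"angular":[0,0,0]},{"jaw":0,"translation":[0,0,0],"angular":[0,0,0]}]'
python3 -m pendant '[{"jaw":0,"translation":[0,0,0.004],"angular":[0,0,0]},{"jaw":0,"translation":[0,0,0.004],"angular":[0,0,0]},{"jaw":0,"translation":[0,0,0.003],"angular":[0,0,0]},{"jaw":0,"translation":[0,0,0],"angular":[0,0,0]}]'
```

```text
t: 8.53
eef_pos: [0.515, -0.2447, 0.1569]
ee_rot: [-3.141, -0.002, 2.379]
force: [0.8, 1.5, 0.2]
width: 0.0175
gripper_force: 69.5
t: 8.87
eef_pos: [0.5156, -0.2453, 0.1465]
ee_rot: [-3.142, 0.0, 2.379]
force: [0.8, 0.2, -0.5]
width: 0.0172
gripper_force: 69.5
```

Tip is about 54 mm high, entering the slot; go on gently.

```bash
python3 -m pendant '[{"jaw":0,"translation":[0,0,0.003],"angular":[0,0,0]},{"jaw":0,"translation":[0,0,0.003],"angular":[0,0,0]},{"jaw":0,"translation":[0,0,0],"angular":[0,0,0]}]'
python3 -m pendant '[{"jaw":0,"translation":[0,0,0.003],"angular":[0,0,0]},{"jaw":0,"translation":[0,0,0.002],"angular":[0,0,0]},{"jaw":0,"translation":[0,0,0],"angular":[0,0,0]}]'
```

```text
t: 9.12
eef_pos: [0.5152, -0.2452, 0.1398]
ee_rot: [-3.141, -0.001, 2.379]
force: [-0.4, -1.0, -0.2]
width: 0.0171
gripper_force: 69.5
t: 9.37
eef_pos: [0.5152, -0.2451, 0.1348]
ee_rot: [-3.141, -0.001, 2.379]
force: [-0.4, -0.1, 0.2]
width: 0.0175
gripper_force: 69.5
```

```bash
cat >> h.py <<'E'
def ang(cam='wrist',c=(.5163,-.2472),zg=.040,name=None):
    P=imaging.camera_params(cam);p,_=imaging.get_image(cam);o={}
    for k,z,r0,r1 in(('red',.056,.012,.027),('green',zg,.025,.05)):
        im=rectify(P,p,c,z,.05,.00025).astype(int);R,G,B=[im[...,i] for i in range(3)]
        v,u=np.mgrid[:400,:400];dx=-(v-199.5)*.00025;dy=-(u-199.5)*.00025;rr=np.hypot(dx,dy)
        m=((R>G+70)&(R>B+70)&(G<110) if k=='red' else (G>R+40)&(G>B+30))&(rr>r0)&(rr<r1)
        if name and k=='red':cv2.imwrite(name,im[...,::-1].astype(np.uint8))
        if m.sum()>10:
            q=np.array([dx[m].mean(),dy[m].mean()]);o[k]=(np.degrees(np.arctan2(q[1],q[0])).round(1),np.hypot(*q).round(4),int(m.sum()))
    return o
E
python3 -m pendant '[{"jaw":0,"translation":[-0.0001,0.0003,0],"angular":[0,0,6.5]},{"jaw":0,"translation":[-0.0001,0.0003,0],"angular":[0,0,6.5]},{"jaw":0,"translation":[-0.0001,0.0003,0],"angular":[0,0,6.5]},{"jaw":0,"translation":[-0.0001,0.0003,0],"angular":[0,0,6.5]},{"jaw":0,"translation":[-0.0001,0.0003,0],"angular":[0,0,6.5]}]'
python3 -m pendant '[{"jaw":0,"translation":[0,0,0],"angular":[0,0,0]},{"jaw":0,"translation":[0,0,0],"angular":[0,0,0]}]'
python3 - <<'E'
from h import *
for c in('wrist','top','side'): print(c,ang(c,name=f'pics/a_{c}.png'))
E
```

```text
t: 9.78
eef_pos: [0.5167, -0.245, 0.1353]
ee_rot: [-3.141, -0.0, 1.806]
force: [-2.0, -0.2, 0.0]
width: 0.017
gripper_force: 69.7
t: 9.95
eef_pos: [0.5168, -0.2449, 0.1353]
ee_rot: [-3.141, 0.0, 1.815]
force: [-2.1, -1.2, 1.5]
width: 0.0173
gripper_force: 69.6
wrist {'red': (np.float64(-156.4), np.float64(0.022), 598), 'green': (np.float64(-170.9), np.float64(0.0383), 2467)}
top {'red': (np.float64(-158.2), np.float64(0.0216), 554), 'green': (np.float64(-171.5), np.float64(0.0386), 1913)}
side {'red': (np.float64(-167.5), np.float64(0.0265), 73), 'green': (np.float64(-176.2), np.float64(0.0349), 1218)}
```

```bash
python3 -m pendant '[{"jaw":0,"translation":[-0.0001,0.0003,0],"angular":[0,0,6.3]},{"jaw":0,"translation":[-0.0001,0.0003,0],"angular":[0,0,6.3]},{"jaw":0,"translation":[0,0,0],"angular":[0,0,0]},{"jaw":0,"translation":[0,0,0],"angular":[0,0,0]}]'
python3 - <<'E'
from h import *
for z in(.034,.040,.045):
  for c in('wrist','top'): print(z,c,ang(c,zg=z,name=f'pics/b_{c}.png'))
E
```

```text
t: 10.43
eef_pos: [0.5173, -0.2449, 0.1353]
ee_rot: [-3.141, -0.0, 1.596]
force: [-3.1, 0.4, 1.9]
width: 0.0168
gripper_force: 69.8
0.034 wrist {'red': (np.float64(-168.7), np.float64(0.022), 614), 'green': (np.float64(-168.0), np.float64(0.0392), 2460)}
0.034 top {'red': (np.float64(-170.8), np.float64(0.0217), 463), 'green': (np.float64(-169.2), np.float64(0.0382), 1930)}
0.04 wrist {'red': (np.float64(-168.6), np.float64(0.022), 609), 'green': (np.float64(-171.0), np.float64(0.0382), 2407)}
0.04 top {'red': (np.float64(-170.8), np.float64(0.0216), 461), 'green': (np.float64(-171.5), np.float64(0.0385), 1901)}
0.045 wrist {'red': (np.float64(-168.7), np.float64(0.022), 610), 'green': (np.float64(-173.6), np.float64(0.0371), 2289)}
0.045 top {'red': (np.float64(-170.8), np.float64(0.0217), 459), 'green': (np.float64(-173.4), np.float64(0.0388), 1848)}
```

View pics/b_wrist.png

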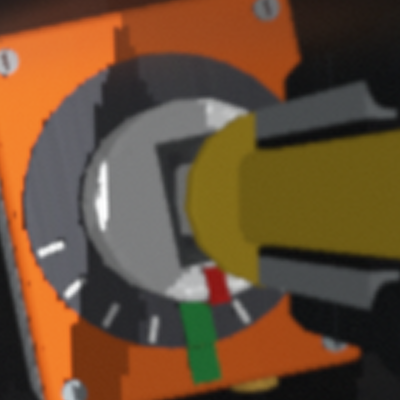

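```bash
python3 -m pendant '[{"jaw":0,"translation":[0,0,0],"angular":[0,0,-4]},{"jaw":0,"translation":[0,0,-0.01],"angular":[0,0,0]},{"jaw":0,"translation":[0,0,-0.02],"angular":[0,0,0]},{"jaw":0,"translation":[0,0,-0.035],"angular":[0,0,0]},{"jaw":0,"translation":[0,0,-0.035],"angular":[0,0,0]}]'
python3 -m pendant '[{"jaw":0,"translation":[-0.025,0,0],"angular":[0,0,0]},{"jaw":0,"translation":[-0.025,0,0],"angular":[0,0,0]},{"jaw":0,"translation":[-0.022,0,0],"angular":[0,0,0]},{"jaw":0,"translation":[0,0,0],"angular":[0,0,0]},{"jaw":0,"translation":[0,0,0],"angular":[0,0,0]}]'
python3 - <<'E'
from h import *
P=imaging.camera_params('wrist');print(-P['R'].T@P['t'])
p,_=imaging.get_image('wrist');D=disc(P,p,(.5163,-.2472),name='pics/c.png')
print({k:np.round(D[k],4) for k in('disc','ax','slot','slotang','slotsz')})
for z in(.034,.04): print(ang(zg=z,c=D['disc']))
E
```

```text
t: 11.15
eef_pos: [0.5176, -0.2445, 0.2366]
ee_rot: [3.142, -0.001, 1.661]
force: [1.3, -0.2, 0.3]
width: 0.017
gripper_force: 69.5
t: 11.57
eef_pos: [0.5243, -0.3179, 0.2357]
ee_rot: [3.14, -0.0, 1.658]
force: [0.2, 0.1, -0.5]
width: 0.017
gripper_force: 69.5
[ 0.5167529  -0.24714081  0.35547879]
{'disc': array([ 0.5164, -0.2471]), 'ax': array([0.0506, 0.0508]), 'slot': array([ 0.5163, -0.2471]), 'slotang': np.float32(12.0426), 'slotsz': array([0.0306, 0.0144])}
{'red': (np.float64(-168.1), np.float64(0.0223), 516), 'green': (np.float64(-168.2), np.float64(0.0388), 2643)}
{'red': (np.float64(-167.9), np.float64(0.0222), 521), 'green': (np.float64(-168.3), np.float64(0.0385), 2602)}
```

View pics/c.png

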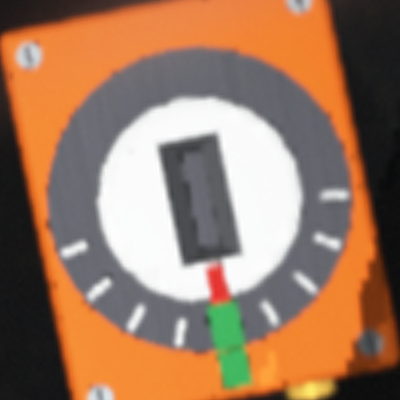

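```bash
python3 -m pendant '[{"jaw":0,"translation":[0.0358,0.0015,0],"angular":[0,0,0]},{"jaw":0,"translation":[0.0358,0.0015,0],"angular":[0,0,0]},{"jaw":0,"translation":[0.0358,0.0015,0],"angular":[0,0,0]},{"jaw":0,"translation":[0.0358,0.0015,0],"angular":[0,0,0]}]'|head -2
python3 -m pendant '[{"jaw":0,"translation":[0.0358,0.0015,0],"angular":[0,0,0]},{"jaw":0,"translation":[0.0358,0.0015,0],"angular":[0,0,0]},{"jaw":0,"translation":[0.0358,0.0015,0],"angular":[0,0,0]},{"jaw":0,"translation":[0.0358,0.0015,0],"angular":[0,0,0]}]'|head -2
python3 -m pendant '[{"jaw":0,"translation":[0.0358,0.0015,0],"angular":[0,0,0]},{"jaw":0,"translation":[0.0358,0.0015,0],"angular":[0,0,0]},{"jaw":0,"translation":[0.0358,0.0015,0],"angular":[0,0,0]},{"jaw":0,"translation":[0.0358,0.0015,0],"angular":[0,0,-3]}]'|head -2
python3 -m pendant '[{"jaw":0,"translation":[0,0,0],"angular":[0,0,0]},{"jaw":0,"translation":[0,0,0],"angular":[0,0,0]}]'
python3 - <<'E'
from h import *
o=r.get_obs();P=imaging.camera_params('wrist');p,d=imaging.get_image('wrist');np.savez('s.npz',p=p,d=d);print('cam',-P['R'].T@P['t'])
h,w=d.shape;v,u=np.mgrid[:h,:w]
X=np.stack([u,v,np.ones_like(u)],-1).reshape(-1,3)@np.linalg.inv(P['camera_matrix']).T*d.reshape(-1,1)
X=((X-P['t'])@P['R']).reshape(h,w,3)
near=(abs(X[...,0]-.501)<.05)&(abs(X[...,1]-.182)<.05)
m=near&(abs(X[...,2]-.06)<.006);Q=X[m];print('top z',np.median(Q[:,2]),m.sum())
a=cv2.minAreaRect((Q[:,:2]*1000).astype(np.float32));print('block mm',a)
hm=near&(X[...,2]<.045)&(abs(X[...,0]-.501)<.018)&(abs(X[...,1]-.182)<.018);print(hm.sum(), hm.sum()>5 and cv2.minAreaRect((X[hm][:,:2]*1000).astype(np.float32)))
# hole rim: non-top pixels inside block, projected on z=.06
ins=cv2.pointPolygonTest
B=cv2.boxPoints(a);c,D=ray(P,0,0);pix=[]
for vv,uu in np.argwhere((d>0)&~m):
    W=atz(P,uu,vv,.06)[:2]*1000
    if np.hypot(*(W-a[0]))<16.5: pix.append(W)
if len(pix)>5: print('hole',cv2.minAreaRect(np.float32(pix)),np.mean(pix,0),len(pix))
E
```

```text
t: 12.05
eef_pos: [0.517, -0.1707, 0.2356]
t: 12.38
eef_pos: [0.5096, -0.0275, 0.2358]
t: 12.72
eef_pos: [0.5023, 0.1156, 0.2359]
t: 12.88
eef_pos: [0.5022, 0.1163, 0.2358]
ee_rot: [3.141, -0.0, 1.72]
force: [-0.0, -1.3, -0.5]
width: 0.0171
gripper_force: 69.5
cam [0.49029457 0.18647946 0.35556033]
top z 0.05912624299901772 2580
block mm ((500.8675842285156, 182.2105255126953), (50.17814636230469, 49.19625473022461), 8.219193458557129)
550 ((501.2187194824219, 182.1876983642578), (21.77728271484375, 22.067455291748047), 7.972586154937744)
hole ((500.95819091796875, 182.2976837158203), (20.90444564819336, 21.720258712768555), 8.484895706176758) [500.80911858 182.40676786] 576
```

```bash
python3 -m pendant '[{"jaw":0,"translation":[0.034,0.0048,0],"angular":[0,0,0]},{"jaw":0,"translation":[0.034,0.0048,0],"angular":[0,0,0]},{"jaw":0,"translation":[0,0,0],"angular":[0,0,0]},{"jaw":0,"translation":[0,0,0],"angular":[0,0,0]}]'
python3 -m pendant '[{"jaw":0,"translation":[0,0,0.033],"angular":[0,0,0]},{"jaw":0,"translation":[0,0,0.030],"angular":[0,0,0]},{"jaw":0,"translation":[0,0,0.015],"angular":[0,0,0]},{"jaw":0,"translation":[0,0,0.015],"angular":[0,0,0]},{"jaw":0,"translation":[0,0,0],"angular":[0,0,0]}]'
```

```text
t: 13.27
eef_pos: [0.5026, 0.1826, 0.2354]
ee_rot: [-3.142, -0.0, 1.716]
force: [-0.4, -1.7, -0.1]
width: 0.0174
gripper_force: 69.5
t: 13.68
eef_pos: [0.5019, 0.1784, 0.1393]
ee_rot: [-3.137, 0.001, 1.711]
force: [-0.2, 0.7, -1.3]
width: 0.0168
gripper_force: 69.5
```

```bash
python3 -m pendant '[{"jaw":0,"translation":[0,0,0],"angular":[0,0,0]},{"jaw":0,"translation":[0,0,0],"angular":[0,0,0]}]'
```

```text
t: 13.85
eef_pos: [0.5037, 0.1807, 0.1433]
ee_rot: [3.141, 0.0, 1.712]
force: [-0.9, -0.3, -0.4]
width: 0.0172
gripper_force: 69.5
```

```bash
python3 -m pendant '[{"jaw":0,"translation":[0.0045,-0.0015,0],"angular":[0,0,0]},{"jaw":0,"translation":[0,0,0],"angular":[0,0,0]},{"jaw":0,"translation":[0,0,0.012],"angular":[0,0,0]},{"jaw":0,"translation":[0,0,0.012],"angular":[0,0,0]},{"jaw":0,"translation":[0,0,0],"angular":[0,0,0]}]'
python3 -m pendant '[{"jaw":0,"translation":[0,0,0.010],"angular":[0,0,0]},{"jaw":0,"translation":[0,0,0.007],"angular":[0,0,0]},{"jaw":0,"translation":[0,0,0],"angular":[0,0,0]},{"jaw":0,"translation":[0,0,0],"angular":[0,0,0]}]'
```

```text
t: 14.27
eef_pos: [0.4996, 0.1849, 0.1156]
ee_rot: [-3.138, 0.001, 1.714]
force: [-1.6, -0.6, -0.7]
width: 0.0172
gripper_force: 69.5
t: 14.6
eef_pos: [0.5006, 0.1858, 0.1007]
ee_rot: [-3.141, -0.0, 1.714]
force: [0.1, 0.3, -0.0]
width: 0.017
gripper_force: 69.5
```

```bash
python3 -m pendant '[{"jaw":0,"translation":[0,0,0.0008],"angular":[0,0,0]},{"jaw":0,"translation":[0,0,0],"angular":[0,0,0]},{"jaw":0.5,"translation":[0,0,0],"angular":[0,0,0]},{"jaw":1,"translation":[0,0,0],"angular":[0,0,0]},{"jaw":1,"translation":[0,0,0],"angular":[0,0,0]}]'
python3 -m pendant '[{"jaw":1,"translation":[0,0,0],"angular":[0,0,0]},{"jaw":1,"translation":[0,0,0],"angular":[0,0,0]},{"jaw":1,"translation":[0,0,0],"angular":[0,0,0]},{"jaw":1,"translation":[0,0,0],"angular":[0,0,0]},{"jaw":1,"translation":[0,0,0],"angular":[0,0,0]}]'
python3 -m pendant '[{"jaw":1,"translation":[0,0,-0.02],"angular":[0,0,0]},{"jaw":1,"translation":[0,0,-0.035],"angular":[0,0,0]},{"jaw":1,"translation":[0,0,-0.035],"angular":[0,0,0]},{"jaw":1,"translation":[0,0,-0.035],"angular":[0,0,0]},{"jaw":1,"translation":[-0.03,0,-0.02],"angular":[0,0,0]}]'
python3 -m pendant '[{"jaw":1,"translation":[-0.035,0,0],"angular":[0,0,0]},{"jaw":1,"translation":[0,0,0],"angular":[0,0,0]},{"jaw":1,"translation":[0,0,0],"angular":[0,0,0]}]'
python3 - <<'E'
from h import *
rays=[];S={}
for cam in('wrist','top','side'):
    P=imaging.camera_params(cam);p,d=imaging.get_image(cam);h,w=d.shape;v,u=np.mgrid[:h,:w]
    X=np.stack([u,v,np.ones_like(u)],-1).reshape(-1,3)@np.linalg.inv(P['camera_matrix']).T*d.reshape(-1,1)
    X=((X-P['t'])@P['R']).reshape(h,w,3).astype(float)
    m=(d>0)&(abs(X[...,0]-.501)<.03)&(abs(X[...,1]-.182)<.03)&(X[...,2]>.067)&(X[...,2]<.15)
    Q=X[m];t=Q[Q[:,2]>Q[:,2].max()-.006];print(cam,m.sum(),'zmax',Q[:,2].max().round(4),'top',t.mean(0).round(4),'low',Q[Q[:,2]<.08].mean(0).round(4))
print('trimmer',ang('top'))
E
```

```text
t: 15.02
eef_pos: [0.5009, 0.1857, 0.1006]
ee_rot: [3.141, 0.0, 1.714]
force: [0.4, -0.1, 0.4]
width: 0.0527
gripper_force: 0.0
t: 15.43
eef_pos: [0.5009, 0.1858, 0.1006]
ee_rot: [3.142, 0.0, 1.714]
force: [0.1, -0.2, 0.5]
width: 0.0853
gripper_force: 0.0
t: 15.85
eef_pos: [0.5045, 0.1623, 0.2498]
ee_rot: [3.137, -0.003, 1.722]
force: [1.0, 0.9, 0.2]
width: 0.0854
gripper_force: 0.0
t: 16.1
eef_pos: [0.5107, 0.1189, 0.2456]
ee_rot: [3.141, 0.001, 1.709]
force: [-0.6, 0.8, 0.2]
width: 0.0854
gripper_force: 0.0
wrist 582 zmax 0.1252 top [0.5    0.1831 0.1215] low [nan nan nan]<stdin>:8: RuntimeWarning: Mean of empty slice.
  ret = um.true_divide(
Traceback (most recent call last):
ValueError: zero-size array to reduction operation maximum which has no identity
```

```bash
python3 -c "
from plant import r
print(r.hand_in())"
```

```text
the job is handed in; nothing more can be done
None
```

The job is handed in: the orange trimmer's pointer is within about half a degree of the green mark, the tool hangs upright in its stand again, and I never touched the blue box.

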